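Pair up the framed boards on the display ledge

ROBOT

A 7-joint arm with a two-finger parallel gripper is mounted at the origin on the work surface. World frame = base frame: x ahead of the robot, y to its left, z up, the work surface at z = 0. Lengths are in m, angles in rad, forces in N, time in s.
With the tool pointing down it reaches from about 0.425 to 0.925 m from the base axis. Payload 6.8 kg.
Tool frame: the origin (TCP) lies at the very end of the fingers, on their centre line; the grasp point (between the pads) lies bot.grip_point_offset behind it (bot.grip_point_offset is the distance from the TCP to the grasp point, in m); z points along the fingers, y is the line along which they close (so a half turn about z gives the same grasp; the last joint's range is limited). The gripper opens to 85 mm and grips with 20 to 120 N. Pads are 22 mm wide; open, the fingers measure 114 mm over their backs; the gripper's body (76 mm by 85 mm) begins 54 mm behind the grasp point. The pads swing forward as they close: fully open they stand 13 mm farther back than shut.
Start: joints at [-1.439, 0.477, 0.022, 1.555, -0.011, 1.109, -0.083], TCP at [0.16, 0.656, 0.231] pointing down, gripper open.
Joint ranges: [-2.96, 2.96], [-0.34, 2.1], [-1.41, 1.46], [0.24, 2.44], [-1.37, 4.51], [0.17, 1.92], [-2.96, 2.96]. Speed limits (rad/s): [2.39, 2.39, 3.14, 3.14, 3.14, 3.14, 3.14].

INTERFACE

Orientations are given as a unit quaternion [w, x, y, z].
In Python, from station import bot, imaging gives the robot as it stands. The module is installed in compiled form; this text tells all that it offers.
- The arm moves only by the tool carry_out, never from a script. Its argument "targets" is one flat list of numbers, 5 for each row, row after row: the closure in counts, from 0 (fully open) to 255 (shut), then the shift along the world's x, y, z in mm, then the turn about the world's z in degrees. A call has 1 to 20 rows; each row shifts and turns the commanded pose from where the row before left it; what a row does not reach is not made up. A row lasts 1/10 s, in which the tool goes at most 50 mm and 8.59 degrees, less where a joint would pass 70% of its speed; a pose out of reach is approached as far as the arm can. A call is refused whole if a number of a shift passes 50 or a number of a turn 8.59, either way. A call with a gripper value outside its range is refused whole. The fingers move at their own pace and stop on an object; "newtons" is the grip in N (left out, the last holds). Time passes only in rows, so rows that do not move let the fingers close. It gives the time, the measured TCP pose, the force, the opening and the grip force at its end, in the units of the state.
- bot.get_obs(): the state, without advancing time (a new reading comes with each control period).
- imaging.read_camera(name): name is "side" or "top"; returns a dict with "frame" (384x512x3 uint8, red, green, blue), "fov_y" (degrees; the focal length in pixels is half the picture's height over the tangent of half this angle, whatever the lens; pixels are square), "cx", "cy" (the principal point, pixels), "pose" (4x4, takes a point from camera to world coordinates). Camera axes: x right, y up, looking along -z (the intrinsics and any distortion apply to the point x, -y, -z); pixel columns grow to the right and rows downward; lengths in m; the calibration is good to about 2 mm. A picture is of the moment at which its call begins. There is no depth.
- bot.hand_in(): hands the job in; it is judged then, once.
The state is a dict: "t": time; "q": joint angles; "joint_vel": joint speeds; "joint_torque": joint torques, N m; "eef_pos": TCP position; "tool_rot": TCP orientation; "contact_force": force on the tool from outside, world axes, zero at the start; "torque": the same for the moment, N m; "gripper_width": opening from 0.0 (shut) to 1.0 (fully open); "grasp_force": force on a finger pad.
Only numpy, scipy, OpenCV 4.12 (cv2) and the standard library are available. Lean on these libraries where they do the work, as an engineer would, in place of code of your own. Each camera call takes 0.05 s, during which the arm holds its last target. There are 200 camera calls.

TASK

Show the two broad framed boards as a pair on the display stand: slide the one already standing there along its ledge, without lifting it off, until it is right up against the end stop, and stand its twin of the same size from the dowel rack close up beside it, edge to edge. Set the twin down gently with its red side facing out like the other; both boards must stand on the ledge behind the front lip and lean back squarely on the rails. Leave the slim board in the rack, and do not disturb the ink dish, the stone slab and the ink carton.

Things in the scene. Friction and masses are not known exactly. Their poses are not given: they have to be found in the camera images.
- stand: Fixed beech display stand, place varies; origin on the table under its middle. Its x points to the display side, away from the robot, so boards on it lean back towards the robot by 18 degrees. It carries a raised ledge with a front lip, an end stop at one end and two back rails; uprights and struts are all behind the rails.
- ledge: The stand's ledge. Origin on its top surface, in the corner of the back plane and the end stop's inner face, 50 mm above the table. x: square to the boards' faces, outwards (18 degrees upwards); y: level, along the ledge, away from the stop; z: up the slope. Surface: x = 0 to 22, y = 0 to 305 mm. Lip: x = 22 to 28, 9 mm high. Stop: y = -8 to 0, x = 0 to 28, 40 mm high.
- ledge_open (a point): Point on the ledge's top surface in the back plane at its open end (305 mm from the stop; nothing stands there). In the ledge frame the back rails' front faces are the plane x = 0; the rails lie at z = 18 to 34 and 50 to 66 mm and are as long as the ledge; nothing of the stand is above z = 72 mm.
- first: Framed board standing on the ledge between the stop and the open end, leaving no room for a second. Dark wooden frame, red front, gold roundel; 130 mm wide (its y), 110 high (z), 12 thick (x, out of the red front); 0.12 to 0.26 kg. Origin at its centre. It rests under its own weight and slides along the ledge when pushed low or half-way up its side edge (pushed near the top it may tip).
- twin: The same board, 130 x 110 x 12 mm (y, z, x; x out of the red front), upright in one of the two end slots of the dowel rack, red side to the rack's +x; 0.12 to 0.26 kg. Origin at its centre. It can be taken by its top edge across the 12 mm thickness and lifted straight out.
- slim: Slim framed board, 70 mm wide, 150 mm high, 12 mm thick, red with two gold roundels, standing in the other end slot of the rack. Not wanted; leave it. Origin at its centre.
- rack: Fixed wooden dowel rack. Origin under its centre on the table; boards stand on its two bars 18 mm above the table, between upright dowels that reach 78 mm above the table. The end slots lie at x = -45 and +45 mm of its frame, the boards square to its x; slots are 15.5 mm wide, those between are empty.
- dish: White ink dish, 130 mm across, 28 mm high, on the table beyond the stand and rack. Leave it. Origin under its centre.
- slab: Grey stone paperweight, 100 x 65 x 32 mm, on the table beyond the stand or rack. Leave it. Origin under its centre.
- carton: Black ink carton lying down, 150 x 62 x 62 mm, on the table beyond the stand or rack. Leave it. Origin under its centre.
Not all that is in view belongs to the job. Leave any blue look-alike of the twin alone. What is shaped like the first but grey is not meant.

How it is judged:
At the end, for the whole second after the job is handed in: First board within 5 mm of the end stop, twin within 6 mm of it, red side out; both stand on the ledge behind the lip (height to 5 mm), lean on the rails (to 0.17 rad of their slope, square along the ledge to 0.06 rad) and are at rest (y of first in the frame of ledge between 0.06 and 0.07 m and x of first in the frame of ledge between 0.002 and 0.016 m and z of first in the frame of ledge between 0.05 and 0.06 m and angle between the z axis of each of first, twin and the z axis of ledge, either way round below 0.17 rad and angle between the y axis of each of first, twin and the y axis of ledge, either way round below 0.06 rad and y of twin in the frame of first between 0.125 and 0.136 m and x of twin in the frame of ledge between 0.002 and 0.016 m and z of twin in the frame of ledge between 0.05 and 0.06 m and y of first in the frame of twin below -0.1 m and linear speed of each of first, twin below 0.02 m/s); the robot touches nothing.
It fails at once if the board already on the ledge is lifted off it (over 15 mm) (z of first in the frame of ledge above 0.07 m).
It fails at once if the twin is let fall (moves faster than 0.5 m/s out of the gripper) (linear speed of twin above 0.5 m/s and contact force between twin and the fingers below 0.01 N).
It fails at once if the slim board, the dish, the slab or the carton is moved by more than 20 mm (distance of any of slim, dish, slab, carton from where it was at the start of the episode above 0.02 m).
It also fails if it takes over 72 s, if anything falls off the work surface, if the arm or the gripper's body presses on something with over 40 N, if the wrist force passes 120 N, or if a joint passes its speed limit or range.

## Working session

There is one attempt and no reset: what is moved stays moved. The work goes in short steps, Python scripts to look and compute and a tool call to move; the robot and the scene stay as the last step left them, time stands still between calls to the robot, and variables do not carry over. Pictures are saved under pics/ and viewed, at most 13 in all, crops included, and the job is handed in when it is done.

Besides the shell and the picture viewer there is one more tool, called after "Call:" as name(argument=value, ...) on one line, values as JSON. carry_out: Moves the arm, as the interface text tells. Its arguments: {"type":"object","properties":{"targets":{"type":"array","items":{"type":"number"}},"newtons":{"type":"number"}},"required":["targets"]}

```bash
mkdir -p pics; cat > h.py <<'E'
import numpy as np, cv2
from station import bot, imaging
def grab(n,save=None):
    c=imaging.read_camera(n)
    if save: cv2.imwrite('pics/'+save,cv2.cvtColor(c['frame'],cv2.COLOR_RGB2BGR))
    return c
E
python3 - <<'E'
from h import *
import pickle
d={}
for n in('side','top'):
    c=grab(n,n+'0.png'); d[n]=c
    print(n,{k:(v.round(4).tolist() if hasattr(v,'round') and not isinstance(v,float) else v) for k,v in c.items() if k!='frame'})
pickle.dump(d,open('c0.pkl','wb'))
print(bot.get_obs(),bot.grip_point_offset)
E
```

```text
side {'fov_y': 51.2916651453256, 'cx': 258.6399662636837, 'cy': 186.85585081899694, 'pose': [[0.7197, 0.4425, -0.535, -0.0731], [-0.6941, 0.474, -0.5417, -0.6303], [0.0138, 0.7613, 0.6483, 0.8424], [0.0, 0.0, 0.0, 1.0]]}
top {'fov_y': 46.76849094253232, 'cx': 252.38836022929058, 'cy': 191.89721653426918, 'pose': [[-0.0192, 0.9938, -0.1096, 0.45], [-0.9998, -0.0186, 0.0066, -0.0117], [0.0045, 0.1097, 0.994, 1.3248], [0.0, 0.0, 0.0, 1.0]]}
{'t': 0.1, 'q': array([-1.4390769 ,  0.47773838,  0.02233631,  1.55633382, -0.01151254,
        1.10932078, -0.08310139]), 'joint_vel': array([-0.00019658, -0.00011163,  0.00051402, -0.00346439, -0.00045128,
        0.00081067, -0.00033831]), 'joint_torque': array([ 3.60868893e-03, -5.97762644e+01,  1.61319997e+00, -2.81956565e+01,
        1.28133970e-02,  4.93273212e-03,  7.07604215e-06]), 'eef_pos': array([0.16020736, 0.65516294, 0.2304167 ]), 'tool_rot': array([-4.61094766e-05,  1.19613158e-01,  9.92820222e-01, -8.34939685e-04]), 'contact_force': array([ 0.45154465, -0.55618266,  0.42320337]), 'torque': array([ 0.05452442, -0.00512695,  0.02130208]), 'grasp_force': 0.0, 'gripper_width': 1.001366808733204} 0.0187
```

View pics/side0.png

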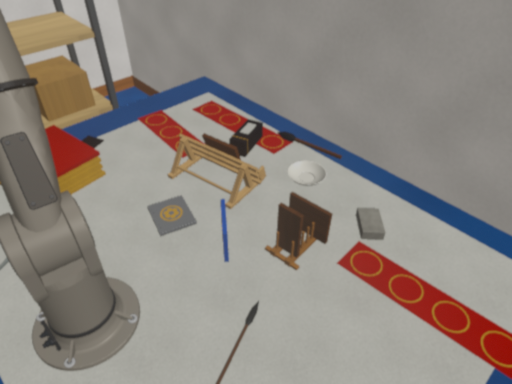

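View pics/top0.png

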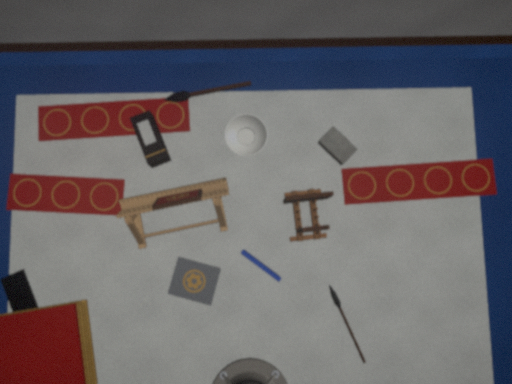

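The side view shows the stand at (215,165) and the rack at (300,230) with two boards. In the top view the stand is at (175,205) with a board on it at (180,198), and the rack is at (307,213) with boards at about y=196 (wide, far side) and y=229 (narrower, near side). I'll enlarge both.

```bash
python3 - <<'E'
from h import *
t=cv2.imread('pics/top0.png');s=cv2.imread('pics/side0.png')
f=lambda im,x,y,w,h,k:cv2.resize(im[y:y+h,x:x+w],None,fx=k,fy=k,interpolation=cv2.INTER_CUBIC)
a=f(t,110,170,130,85,6); b=f(t,270,175,80,75,6)
cv2.imwrite('pics/ct.png',f(t,110,170,130,85,6))
st=f(s,160,120,120,90,6);cv2.imwrite('pics/cs.png',st)
r=np.hstack([f(t,275,178,65,75,6)[:450],f(s,262,188,68,75,6)[:450]])
cv2.imwrite('pics/cr.png',r);print(r.shape)
E
```

```text
(450, 798, 3)
```

View pics/ct.png

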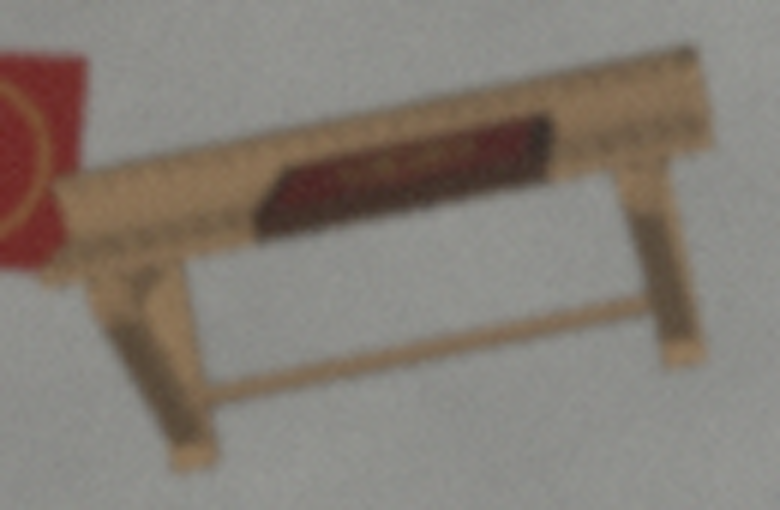

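View pics/cs.png

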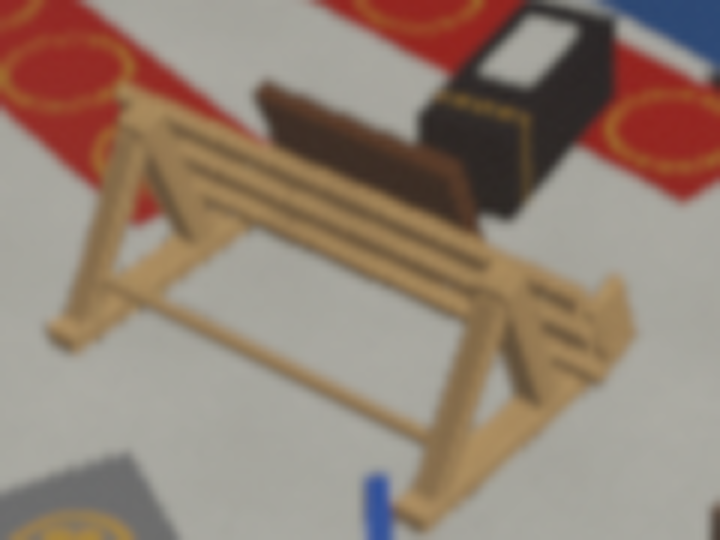

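View pics/cr.png

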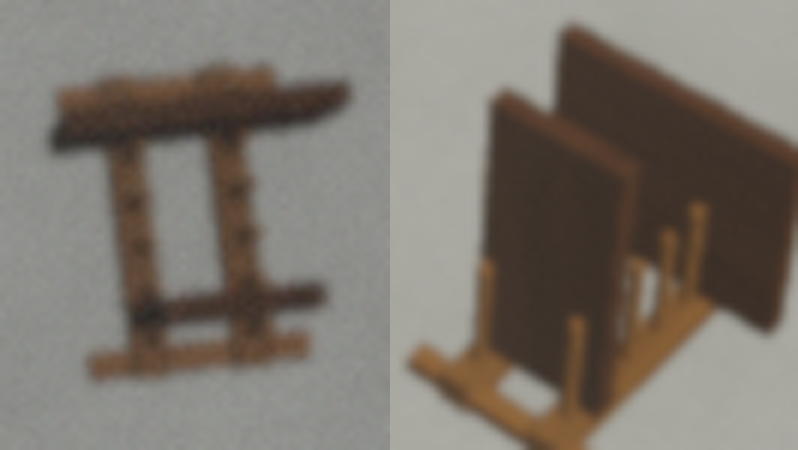

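The top crop shows the stand with its stop at the right (−y) end, (700,95) in the crop, and the first board's back top edge running from (258,240) to (549,178). The side crop shows the stop at (615,320) and the brown back of the first board.

There are two twin candidates in the rack, and no blue look-alike is in view:
- **Far board:** top view px (284..333, 196), broad and lower.
- **Near board:** top view px (297..329, 229), narrow and tall.

The far one is the 130 mm twin and the near one is the slim board. The twin's brown back faces the robot, so its red side faces +x. Next I measure.

```bash
cat >> h.py <<'E'
import pickle
def K(c):
    h,w=c['frame'].shape[:2]; f=h/2/np.tan(np.radians(c['fov_y'])/2); return f
def ray(c,p):
    f=K(c); d=np.array([(p[0]-c['cx'])/f,-(p[1]-c['cy'])/f,-1.]); return c['pose'][:3,3],c['pose'][:3,:3]@d
def onz(c,p,z):
    o,d=ray(c,p); return o+d*(z-o[2])/d[2]
def proj(c,P):
    f=K(c); q=c['pose'][:3,:3].T@(np.asarray(P)-c['pose'][:3,3]); return np.array([c['cx']-f*q[0]/q[2],c['cy']+f*q[1]/q[2]])
def tri(c1,p1,c2,p2):
    o1,d1=ray(c1,p1);o2,d2=ray(c2,p2)
    s=np.linalg.lstsq(np.c_[d1,-d2],o2-o1,rcond=None)[0]
    a,b=o1+d1*s[0],o2+d2*s[1]; return (a+b)/2,np.linalg.norm(a-b)
def uc(p,off): return (np.array(p)+.5)/6-.5+np.array(off)
E
python3 - <<'E'
from h import *
d=pickle.load(open('c0.pkl','rb'));T,S=d['top'],d['side']
def pr(n,c,a,b,z):
    A,B=onz(c,a,z),onz(c,b,z);v=A-B;print(n,(A*1e3).round(1),(B*1e3).round(1),'len',(np.hypot(*v[:2])*1e3).round(1),'yawY',np.degrees(np.arctan2(v[1],v[0])).round(1))
ct=lambda *p:uc(p,(110,170)); cs=lambda *p:uc(p,(160,120)); rt=lambda *p:uc(p,(275,178)); rs=lambda *p:uc((p[0]-390,p[1]),(262,188))
pr('first T backtop',T,ct(258,240),ct(549,178),.1546)
pr('first S fronttop',S,cs(263,82),cs(462,156),.1583)
pr('lip T',T,ct(60,182),ct(694,45),.0672)
pr('railback T',T,ct(42,284),ct(712,147),.1128)
pr('rail top S',S,cs(122,86),cs(595,300),.1128)
pr('twin T back',T,rt(55,152),rt(350,102),.128)
pr('twin S fronttop',S,rs(572,24),rs(808,143),.128)
pr('twin S backtop',S,rs(560,35),rs(795,163),.128)
pr('slim T back',T,rt(140,324),rt(325,304),.168)
pr('slim S back',S,rs(493,98),rs(622,175),.168)
for p in[(270,45),(60,100)]: pass
pr('rack bar T far',T,rt(58,90),rt(272,70),.018)
pr('rack bar T near',T,rt(90,378),rt(308,355),.018)
for k in[(S,cs(625,275),'stop top S',.0967)]: print(k[2],onz(k[0],k[1],k[3]))
print('stop tri',tri(S,cs(618,275),T,ct(694,45)))
E
```

```text
first T backtop [537.  244.7 154.6] [562.  116.7 154.6] len 130.4 yawY 101.0
first S fronttop [544.6 244.7 158.3] [575.6 123.9 158.3] len 124.7 yawY 104.4
lip T [572.8 357.6  67.2] [632.7  56.8  67.2] len 306.7 yawY 101.3
railback T [522.  351.7 112.8] [578.8  46.7 112.8] len 310.3 yawY 100.6
rail top S [526.1 352.4 112.8] [584.1  36.  112.8] len 321.7 yawY 100.4
twin T back [ 550.4 -103.8  128. ] [ 570.5 -237.8  128. ] len 135.5 yawY 98.6
twin S fronttop [ 568.9 -109.5  128. ] [ 585.6 -231.5  128. ] len 123.2 yawY 97.8
twin S backtop [ 559.4 -110.9  128. ] [ 571.8 -235.4  128. ] len 125.1 yawY 95.7
slim T back [ 471.6 -135.5  168. ] [ 478.7 -216.   168. ] len 80.8 yawY 95.0
slim S back [ 474.6 -147.8  168. ] [ 479.7 -214.3  168. ] len 66.8 yawY 94.3
rack bar T far [ 590.3 -114.6   18. ] [ 598.2 -220.6   18. ] len 106.3 yawY 94.3
rack bar T near [ 448.7 -126.4   18. ] [ 457.8 -233.2   18. ] len 107.2 yawY 94.9
stop top S [0.6242581  0.05518805 0.0967    ]
stop tri (array([0.62621369, 0.0574998 , 0.09466075]), np.float64(0.006655065130962161))
```

Call:
carry_out(targets=[255,34,-31.5,0,-5.45,255,34,-31.5,0,-5.45,255,34,-31.5,0,-5.45,255,34,-31.5,0,-5.45,255,34,-31.5,0,-5.45,255,34,-31.5,0,-5.45,255,34,-31.5,0,-5.45,255,34,-31.5,0,-5.45,255,34,-31.5,0,-5.45,255,34,-31.5,0,-5.45,255,34,-31.5,0,-5.45,255,34,-31.5,0,-5.45,255,0,0,0,0,255,0,0,0,0], newtons=30)

```text
t: 1.5
eef_pos: [0.5688, 0.2764, 0.2308]
tool_rot: [0.0, 0.638, 0.77, -0.0]
contact_force: [-0.8, 0.6, -0.4]
gripper_width: 0.002
grasp_force: 0.0
```

Call:
carry_out(targets=[255,0,0,-40,0,255,0,0,-40,0,255,-1,1,-30,0,255,0,0,-18,0,255,0,0,-10,0,255,0,0,0,0,255,0,0,0,0])

```text
t: 2.2
eef_pos: [0.5674, 0.2796, 0.0941]
tool_rot: [0.0, 0.637, 0.771, 0.001]
contact_force: [0.3, 0.7, 0.3]
gripper_width: 0.002
grasp_force: 0.0
```

```bash
python3 - <<'E'
from h import *
t=grab('top','t1.png')['frame'];s=grab('side','s1.png')['frame']
f=lambda im,x,y,w,h,k:cv2.resize(im[y:y+h,x:x+w],None,fx=k,fy=k,interpolation=cv2.INTER_CUBIC)
cv2.imwrite('pics/p1.png',cv2.cvtColor(np.hstack([f(t,100,160,130,100,3),f(s,150,60,130,100,3)]),cv2.COLOR_RGB2BGR))
E
```

```text
(no output)
```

View pics/p1.png

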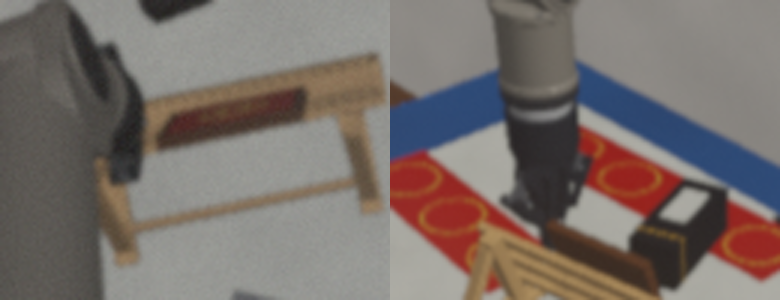

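The left half (top view) has the gripper at (125,130), just left of the first board at (235,115). The right half (side view) shows the shut fingers in front of the rails, beside the board edge at (545,235). I can push now.

Call:
carry_out(targets=[255,0.95,-4.9,0,0,255,0.95,-4.9,0,0,255,0.95,-4.9,0,0,255,0.95,-4.9,0,0,255,0.95,-4.9,0,0,255,0.95,-4.9,0,0,255,0.95,-4.9,0,0,255,0.95,-4.9,0,0,255,0.95,-4.9,0,0,255,0.95,-4.9,0,0,255,0.95,-4.9,0,0,255,0.95,-4.9,0,0,255,0.95,-4.9,0,0,255,0.95,-4.9,0,0])

```text
t: 3.7
eef_pos: [0.5807, 0.2096, 0.0933]
tool_rot: [0.0, 0.637, 0.771, -0.0]
contact_force: [-0.4, 3.5, 2.2]
gripper_width: -0.002
grasp_force: 0.0
```

Call:
carry_out(targets=[255,0.4,-2,0,0,255,0.4,-2,0,0,255,0,0,0,0])

```text
t: 4.0
eef_pos: [0.5814, 0.2055, 0.0932]
tool_rot: [0.0, 0.637, 0.771, -0.0]
contact_force: [0.5, 2.7, 1.2]
gripper_width: -0.004
grasp_force: 0.0
```

Call:
carry_out(targets=[255,0.4,-2,0,0,255,0.4,-2,0,0,255,0,0,0,0])

```text
t: 4.3
eef_pos: [0.5822, 0.2015, 0.0932]
tool_rot: [0.0, 0.637, 0.771, -0.0]
contact_force: [0.6, 1.6, 0.5]
gripper_width: 0.005
grasp_force: 0.0
```

Call:
carry_out(targets=[255,0.4,-2,0,0,255,0,0,0,0])

```text
t: 4.5
eef_pos: [0.5822, 0.2013, 0.0933]
tool_rot: [-0.001, 0.637, 0.771, 0.0]
contact_force: [-1.3, 4.9, 1.9]
gripper_width: -0.001
grasp_force: 0.0
```

Call:
carry_out(targets=[255,0.4,-2,0,0,255,0,0,0,0])

```text
t: 4.7
eef_pos: [0.5823, 0.2013, 0.0936]
tool_rot: [-0.001, 0.636, 0.771, 0.001]
contact_force: [-2.9, 9.6, 3.6]
gripper_width: 0.0
grasp_force: 0.0
```

Call:
carry_out(targets=[255,0.3,-1.5,0,0,255,0,0,0,0])

```text
t: 4.9
eef_pos: [0.5824, 0.2012, 0.0938]
tool_rot: [-0.002, 0.636, 0.772, 0.002]
contact_force: [-3.6, 11.8, 3.4]
gripper_width: -0.002
grasp_force: 0.0
```

Call:
carry_out(targets=[255,-0.8,4,0,0,255,-2,10,0,0,255,-3,15,0,0,255,0,0,40,0,255,0,0,50,0,170,0,-40,47,0,170,0,-50,0,0,170,0,-50,0,0,170,0,-50,0,0,170,0,-50,0,0,170,0,-50,0,0,170,0,-50,0,0,170,0,-45,0,0,170,0,0,0,0,170,0,0,0,0])

```text
t: 6.4
eef_pos: [0.5773, -0.1527, 0.2212]
tool_rot: [-0.0, 0.638, 0.77, -0.0]
contact_force: [0.6, 0.5, -0.3]
gripper_width: 0.332
grasp_force: 0.0
```

```bash
python3 - <<'E'
from h import *
t=grab('top','t2.png')['frame'];s=grab('side','s2.png')['frame']
f=lambda im,x,y,w,h,k:cv2.resize(im[y:y+h,x:x+w],None,fx=k,fy=k,interpolation=cv2.INTER_CUBIC)
cv2.imwrite('pics/p2.png',cv2.cvtColor(np.hstack([f(t,115,165,130,90,3),f(s,160,120,130,90,3)]),cv2.COLOR_RGB2BGR))
E
```

```text
(no output)
```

View pics/p2.png

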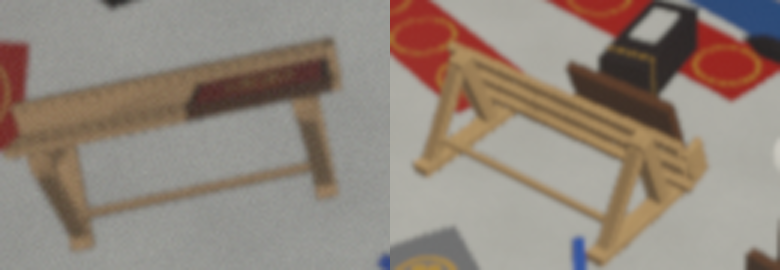

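The first board is now at the stop end: top view right edge (328,70) against the stop at (335,65), lower-left back corner (188,117). The side view agrees. Now the twin.

Call:
carry_out(targets=[130,-4.4,-9,0,-2.6,130,-4.4,-9.3,0,-2.6,130,0,0,-40,0,130,0,0,-30,0,130,0,0,-20,0,130,0,0,-17,0,130,0,0,-12,0,130,0,0,-8,0,130,0,0,0,0])

```text
t: 7.4
eef_pos: [0.5682, -0.1701, 0.0937]
tool_rot: [-0.0, 0.672, 0.741, -0.0]
contact_force: [-0.6, -0.6, 0.5]
gripper_width: 0.494
grasp_force: 0.0
```

```bash
python3 - <<'E'
from h import *
T=pickle.load(open('c0.pkl','rb'))['top']
p=(np.array([188,117])+.5)/3-.5+[115,165];q=(np.array([332,90])+.5)/3-.5+[115,165]
for r in(p,q):
    A=onz(T,r,.1546)*1e3; print(A, A[0]*.982+A[1]*.189, -.189*A[0]+.982*A[1])
E
```

```text
[551.44081748 179.4376963  154.6       ] 575.4286073639855 71.98550326412497
[572.96404046  52.3906712  154.6       ] 572.552524584808 -56.842564531130904
```

Call:
carry_out(targets=[255,0,0,0,0,255,0,0,0,0,255,0,0,0,0,255,0,0,0,0,255,0,0,0,0,255,0,0,0,0,255,0,0,0,0], newtons=40)

```text
t: 8.1
eef_pos: [0.5695, -0.1703, 0.0953]
tool_rot: [0.001, 0.671, 0.741, 0.001]
contact_force: [-0.4, 1.2, 6.6]
gripper_width: 0.133
grasp_force: 40.2
```

Call:
carry_out(targets=[255,0,0,5,0,255,0,0,10,0,255,0,0,20,0,255,0,0,25,0,255,0,0,25,0,255,0,0,25,0,255,0,0,25,0,255,0,0,20,0,255,0,0,15,0,255,0,0,0,0,255,0,0,0,0])

```text
t: 9.2
eef_pos: [0.5683, -0.1699, 0.2639]
tool_rot: [-0.0, 0.671, 0.741, -0.0]
contact_force: [-0.7, 0.3, -2.3]
gripper_width: 0.133
grasp_force: 39.8
```

```bash
python3 - <<'E'
from h import *
t=grab('top','t3.png')['frame'];s=grab('side','s3.png')['frame']
f=lambda im,x,y,w,h,k:cv2.resize(im[y:y+h,x:x+w],None,fx=k,fy=k,interpolation=cv2.INTER_CUBIC)
cv2.imwrite('pics/p3.png',cv2.cvtColor(np.hstack([f(t,265,160,90,90,4),f(s,255,110,100,90,4)[:360]]),cv2.COLOR_RGB2BGR))
E
```

```text
(no output)
```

View pics/p3.png

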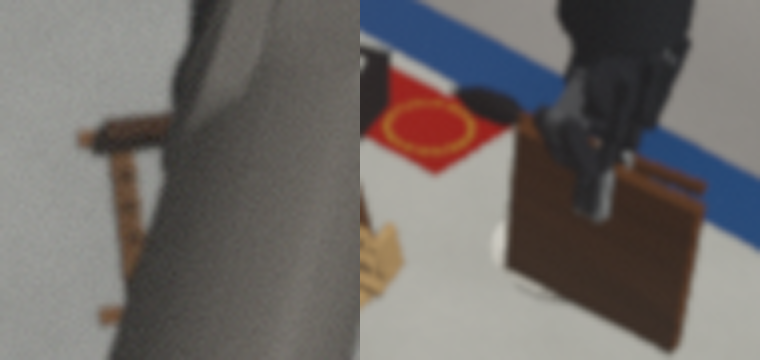

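The twin hangs upright in the grip, brown back towards the side camera (bottom corners (508,268) and (672,350) in the picture). From these corners I measure its offset in the hand.

```bash
python3 - <<'E'
from h import *
S=pickle.load(open('c0.pkl','rb'))['side']
s=cv2.imread('pics/s3.png')
tcp=np.array([.5683,-.1699,.2639]);a=np.radians(5.6);x=np.array([np.cos(a),np.sin(a),0]);y=np.array([-x[1],x[0],0])
for p in[(515,117),(508,268),(672,352),(702,210)]:
    q=(np.array([p[0]-360,p[1]])+.5)/4-.5+[255,110]
    o,d=ray(S,q); P=o+d*(((tcp-.006*x-o)@x)/(d@x)); print(q.round(1),'along y',((P-tcp)@y*1e3).round(1),'z',(P[2]*1e3).round(1))
E
```

```text
[293.4 138.9] along y 61.3 z 304.7
[291.6 176.6] along y 56.9 z 189.7
[332.6 197.6] along y -68.2 z 190.6
[340.1 162.1] along y -71.0 z 300.3
```

Call:
carry_out(targets=[255,0.5,20,0,0.44,255,0.5,40,0,0.44,255,0.5,40,0,0.44,255,0.5,40,0,0.44,255,0.5,40,0,0.44,255,0.5,40,0,0.44,255,0.5,40,0,0.44,255,0.5,40,0,0.44,255,0.5,40,0,0.44,255,0.4,40,0,0.44,255,0.3,35,0,0.44,255,0.2,20,0,0.46,255,0,0,0,0,255,0,0,0,0])

```text
t: 10.7
eef_pos: [0.574, 0.2636, 0.2635]
tool_rot: [0.0, 0.637, 0.771, -0.001]
contact_force: [0.1, -0.7, -2.0]
gripper_width: 0.135
grasp_force: 39.7
```

```bash
python3 - <<'E'
from h import *
t=grab('top','t4.png')['frame'];s=grab('side','s4.png')['frame']
f=lambda im,x,y,w,h,k:cv2.resize(im[y:y+h,x:x+w],None,fx=k,fy=k,interpolation=cv2.INTER_CUBIC)
cv2.imwrite('pics/p4.png',cv2.cvtColor(np.hstack([f(t,110,165,120,90,3),f(s,150,60,130,150,3)[180:]]),cv2.COLOR_RGB2BGR))
o=bot.get_obs();e=o['eef_pos']*1e3;print(e,e[0]*.982+e[1]*.189,-.189*e[0]+.982*e[1])
E
```

```text
[574.54268952 262.33375674 264.14026501] 613.7820011347496 149.0231807999307
```

View pics/p4.png

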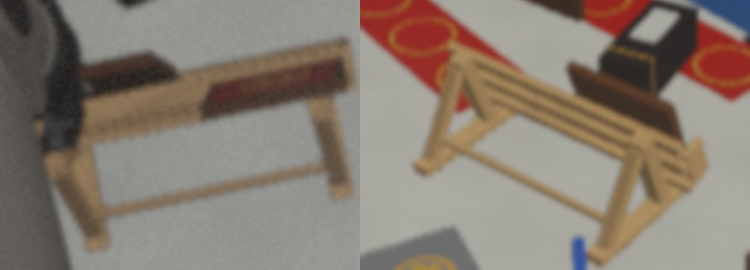

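```bash
python3 - <<'E'
from h import *
T=pickle.load(open('c0.pkl','rb'))['top']
for p,h in[((178,76),.188),((150,52),.298),((203,117),.1546)]:
    A=onz(T,(np.array(p)+.5)/3-.5+[110,165],h)*1e3; print(h,A.round(1), A[0]*.982+A[1]*.189, -.189*A[0]+.982*A[1])
for h in(.188,.298):
  for u in(607.5,619.5):
    P=np.array([u*.982-80*.189,u*.189+80*.982,h*1e3])/1e3; print(h,u,(proj(T,P)-[110,165])*3)
E
```

```text
0.188 [584.3 195.4 188. ] 610.6671605638332 81.45399950053019
0.298 [590.4 197.1 298. ] 617.0581136960243 81.96983132286921
0.1546 [551.4 179.4 154.6] 575.4286073639855 71.98550326412506
0.188 607.5 [179.34941459  78.20815791]
0.188 619.5 [176.72236709  64.62722419]
0.298 607.5 [153.77272953  62.392727  ]
0.298 619.5 [150.89969914  47.39654075]
```

The twin's right edge is at v≈81.5 and the first board's left edge at 72–76, so the gap is 5–9 mm, safe to lower. The twin's u also agrees with the plan.

Call:
carry_out(targets=[255,0,0,-20,0,255,0,0,-30,0,255,0,0,-30,0,255,0,0,-20,0,255,0,0,-15,0,255,0,0,-8,0,255,0,0,0,0,255,0,0,0,0])

```text
t: 11.6
eef_pos: [0.5749, 0.2648, 0.1423]
tool_rot: [0.0, 0.637, 0.771, 0.001]
contact_force: [-0.5, 0.3, -1.6]
gripper_width: 0.134
grasp_force: 39.7
```

Call:
carry_out(targets=[255,0,0,-3,0,255,0,0,-2,0,255,0,0,0,0,255,0,0,0,0])

```text
t: 12.0
eef_pos: [0.5742, 0.265, 0.1365]
tool_rot: [0.0, 0.636, 0.771, 0.0]
contact_force: [-0.6, -0.1, -1.6]
gripper_width: 0.135
grasp_force: 39.7
```

Call:
carry_out(targets=[255,0,0,-2,0,255,0,0,0,0,255,0,0,0,0])

```text
t: 12.3
eef_pos: [0.574, 0.2649, 0.1343]
tool_rot: [-0.0, 0.636, 0.771, -0.0]
contact_force: [0.2, -0.0, -1.9]
gripper_width: 0.132
grasp_force: 39.7
```

Call:
carry_out(targets=[255,0,0,-1.5,0,255,0,0,0,0,255,0,0,0,0])

```text
t: 12.6
eef_pos: [0.5741, 0.2649, 0.1328]
tool_rot: [-0.0, 0.636, 0.771, -0.0]
contact_force: [0.2, -0.7, -2.8]
gripper_width: 0.136
grasp_force: 39.7
```

Call:
carry_out(targets=[255,0,0,-1.5,0,255,0,0,0,0,255,0,0,0,0])

```text
t: 12.9
eef_pos: [0.5743, 0.265, 0.1316]
tool_rot: [0.0, 0.636, 0.771, 0.0]
contact_force: [0.2, -0.1, 0.9]
gripper_width: 0.134
grasp_force: 40.1
```

Call:
carry_out(targets=[255,0,0,-1,0,255,0,0,0,0,255,0,0,0,0])

```text
t: 13.2
eef_pos: [0.5745, 0.265, 0.1316]
tool_rot: [0.0, 0.636, 0.771, 0.001]
contact_force: [-2.6, -0.7, 7.7]
gripper_width: 0.132
grasp_force: 41.2
```

Ledge contact came at the expected height. Next I open slightly so the board leans on the rear finger, and lower it back onto the rails.

Call:
carry_out(targets=[212,0,0,0.5,0,208,0,0,0,0,204,0,0,0,0,200,0,0,0,0,200,0,0,0,0,198,-2,-0.4,0,0,196,-2,-0.4,0,0,192,-2,-0.4,0,0,188,-2,-0.4,0,0,184,-2,-0.4,0,0,180,-2,-0.4,0,0])

```text
t: 14.3
eef_pos: [0.5619, 0.2625, 0.1309]
tool_rot: [-0.0, 0.636, 0.771, -0.0]
contact_force: [-0.0, 0.5, -0.4]
gripper_width: 0.295
grasp_force: 0.1
```

Call:
carry_out(targets=[177,-2,-0.4,0,0,174,-2,-0.4,0,0,171,-2,-0.4,0,0,168,-2,-0.4,0,0,165,-2,-0.4,0,0,162,-2,-0.4,0,0,159,-2,-0.4,0,0,156,-2,-0.4,0,0,153,-2,-0.4,0,0,150,0,0,0,0,145,0,0,0,0,145,0,0,0,0])

```text
t: 15.5
eef_pos: [0.5443, 0.2589, 0.1309]
tool_rot: [0.0, 0.636, 0.771, 0.0]
contact_force: [0.4, -0.2, 0.7]
gripper_width: 0.435
grasp_force: 0.0
```

Call:
carry_out(targets=[145,0,0,5,0,145,0,0,15,0,145,0,0,30,0,145,0,0,40,0,255,3,30,10,0,255,3,30,0,0,255,3.4,32,0,0,255,0,0,0,0,255,0,0,0,0])

```text
t: 16.4
eef_pos: [0.5534, 0.3516, 0.2317]
tool_rot: [0.0, 0.636, 0.772, 0.0]
contact_force: [-0.1, -0.8, 0.4]
gripper_width: 0.002
grasp_force: 0.0
```

```bash
python3 - <<'E'
from h import *
t=grab('top','t5.png')['frame'];s=grab('side','s5.png')['frame']
f=lambda im,x,y,w,h,k:cv2.resize(im[y:y+h,x:x+w],None,fx=k,fy=k,interpolation=cv2.INTER_CUBIC)
cv2.imwrite('pics/p5.png',cv2.cvtColor(np.hstack([f(t,110,165,120,90,3),f(s,155,90,140,90,3)]),cv2.COLOR_RGB2BGR))
E
```

```text
(no output)
```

View pics/p5.png

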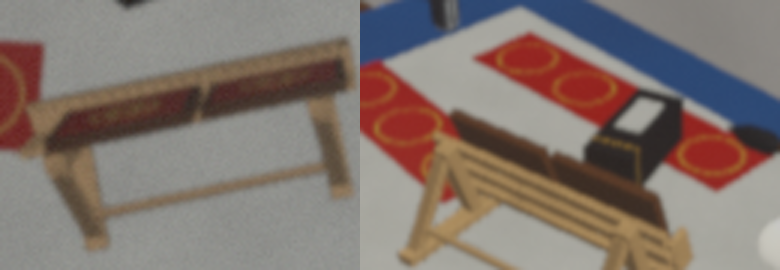

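Both boards lean on the rails, red side out, in the top view: twin (50–200,120), first (205–345,85), and a gap of several mm at (200,100). I close the gap with a low push at the twin's left edge.

Call:
carry_out(targets=[255,0,0,-40,0,255,0,0,-40,0,255,0,0,-30,0,255,0,0,-18,0,255,0,0,-10,0,255,0,0,0,0,255,0.8,-4,0,0,255,0.8,-4,0,0,255,0.8,-4,0,0,255,0,0,0,0])

```text
t: 17.5
eef_pos: [0.5567, 0.3383, 0.0938]
tool_rot: [0.0, 0.637, 0.771, 0.001]
contact_force: [-0.5, 0.7, 0.4]
gripper_width: -0.0
grasp_force: 0.0
```

Call:
carry_out(targets=[255,0.6,-3,0,0,255,0.4,-2,0,0,255,0,0,0,0])

```text
t: 17.8
eef_pos: [0.557, 0.3343, 0.0932]
tool_rot: [-0.0, 0.636, 0.771, 0.0]
contact_force: [0.2, 1.5, 0.8]
gripper_width: 0.003
grasp_force: 0.0
```

Call:
carry_out(targets=[255,0.4,-2,0,0,255,0.2,-1,0,0,255,0,0,0,0])

```text
t: 18.1
eef_pos: [0.5575, 0.3307, 0.0929]
tool_rot: [0.0, 0.636, 0.771, -0.0]
contact_force: [0.3, 2.0, 1.3]
gripper_width: -0.002
grasp_force: 0.0
```

Call:
carry_out(targets=[255,0.2,-1,0,0,255,0,0,0,0])

```text
t: 18.3
eef_pos: [0.5577, 0.3297, 0.0928]
tool_rot: [0.0, 0.636, 0.771, -0.0]
contact_force: [0.1, 2.7, 1.7]
gripper_width: -0.001
grasp_force: 0.0
```

Call:
carry_out(targets=[255,0.2,-1,0,0,255,0,0,0,0])

```text
t: 18.5
eef_pos: [0.5578, 0.3291, 0.0928]
tool_rot: [-0.0, 0.636, 0.771, 0.0]
contact_force: [-0.3, 3.5, -0.3]
gripper_width: 0.004
grasp_force: 0.0
```

Call:
carry_out(targets=[255,0.2,-1,0,0,255,0,0,0,0])

```text
t: 18.7
eef_pos: [0.5578, 0.3291, 0.0929]
tool_rot: [-0.0, 0.636, 0.772, 0.001]
contact_force: [-0.8, 5.7, 1.0]
gripper_width: 0.002
grasp_force: 0.0
```

Blocked at v=217.8, where 217.6 was expected, so the gap is closed. I back off, rise and check.

Call:
carry_out(targets=[255,-0.4,2,0,0,255,-1,5,0,0,255,-2,12,0,0,255,-2,12,0,0,255,0,0,40,0,255,0,0,50,0,255,0,10,50,0,255,-10,40,0,0,255,-10,40,0,0,255,0,0,0,0])

```text
t: 19.7
eef_pos: [0.5277, 0.458, 0.2316]
tool_rot: [-0.002, 0.632, 0.775, 0.001]
contact_force: [-1.3, 1.2, -0.7]
gripper_width: -0.002
grasp_force: 0.0
```

```bash
python3 - <<'E'
from h import *
t=grab('top','t6.png')['frame'];s=grab('side','s6.png')['frame']
f=lambda im,x,y,w,h,k:cv2.resize(im[y:y+h,x:x+w],None,fx=k,fy=k,interpolation=cv2.INTER_CUBIC)
cv2.imwrite('pics/p6.png',cv2.cvtColor(np.hstack([f(t,110,165,120,90,3),f(s,155,90,140,90,3)]),cv2.COLOR_RGB2BGR))
E
```

```text
(no output)
```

View pics/p6.png

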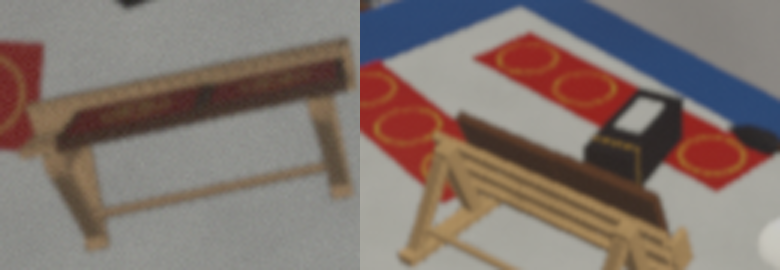

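The boards stand edge to edge, flush in one line from the stop at (345,70) to (60,140), red side out, and the arm is clear.

```bash
python3 -c "
from h import *
print(bot.hand_in())"
```

```text
the job is handed in; nothing more can be done
None
```

I handed the job in, with no verdict returned: both boards stand edge to edge against the end stop, red sides out and leaning on the rails; the arm was clear of them, and I left the slim board, dish, slab and carton alone.

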